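# Bed a vial in the warmer and tip the lid shut

### The job

Stand the tall vial in the well of the small warmer and push it straight down by its cap until its stiff seat has bottomed; hold it there for a moment with a firm, steady push, but do not force the glass. Then push the leaning lid gently over past upright and let go, so that it falls fully shut by its own weight: do not carry or press it down. Leave the two short vials and the timer where they are.

Things in the scene. Friction and masses are not known exactly. Their poses are not given: they have to be found in the camera images.
- tall_vial_mid (a point): the tall vial: dark brown glass bottle with a black cap, 22 mm diameter, 53 mm tall overall (body 40 mm, cap 17 mm diameter above it), about 40 g, standing loose on the worktop. This point is on its axis, half-way up (26.5 mm over its underside); z is up along its axis
- well_mouth (a point): centre of the mouth of the round well in the top deck of the warmer, level with the deck (80 mm over the worktop); 25 mm wide (3 mm wider than the vial), 2 mm chamfer. Its depth is set differently each time and not measured: the vial first comes to stand with its top 24 to 36 mm above the deck, and 10 to 20 mm when bottomed. x points from the warmer's front to the hinge, y along the hinge
- seat (a joint): how far the round rubber seat in the well, on which the vial stands, has sunk: 0 to 0.016 m. Starts 0 to 2 mm down, drags with about 5 N, stays where it is left; at 16 mm it meets a firm stop. To bed the vial, hold it against the stop with a steady push of 10 to 18 N for a quarter of a second; above 22 N the glass breaks
- lid (a joint): opening angle of the lid in rad: 0 shut and level, 1.57 upright, stop at 2.05 (leaning back, away from the robot). Starts at 1.75 to 2.05. Hinge drag 0.05 N m: by its weight (0.18 to 0.35 kg) it falls shut only from 12 to 27 degrees past upright (1.37 to 1.10), in under 2 s. The robot must not touch it below 0.85 nor push it with over 10 N
- lid_hinge (a point): middle of the lid's hinge line at the far side of the warmer, 100 mm over the worktop and 79 mm behind the well axis. x points from the front of the warmer to the hinge, y along the hinge line, z up
- lid_edge (a point): middle of the lid's free edge, on its outer face, which looks back and down (away from the robot) while it leans open. The edge lies 135 mm from the hinge line; the lid is a flat grey plate 124 mm wide along the hinge, with a 20 mm skirt on its inner side and a 44 mm wide lip that stands 9 mm beyond this edge
- vial_warmer: the warmer: white box 150 mm deep (x), 130 mm wide (y), deck flat and 80 mm high, fixed to the worktop; origin under its centre, front (-x) towards the robot, turned by up to 0.3 rad
- short_vial_a_mid (a point): bystander: short white vial, 22 mm diameter, 37 mm tall; point half-way up
- short_vial_b_mid (a point): bystander: short white vial with a red cap, 22 mm diameter, 35 mm tall; point half-way up
- timer: bystander: small kitchen timer 46 x 56 x 63 mm; origin under its centre
Not all that is in view belongs to the job. Of the things that look like the part that bears tall_vial_mid, the smaller one is meant.

How it is judged:
By the outcome, as a careful person would: the job done as asked, in the order asked, and still so for the second after the job is handed in, with the robot touching nothing.
It also fails if it takes over 69 s, if anything falls off the work surface, if the arm or the gripper's body presses on something with over 40 N, if the wrist force passes 120 N, or if a joint passes its speed limit or range.

### The arm

A 7-joint arm with a two-finger parallel gripper is mounted at the origin on a cart in front of the work surface, level with it; the furniture and walls round the work are solid. World frame = base frame: x ahead of the robot, y to its left, z up, the work surface at z = 0. Lengths are in mm, angles in rad, forces in N, time in s.
With the tool pointing down it reaches from about 400 to 875 mm from the base axis. Payload 4.4 kg.
Tool frame: the origin (TCP) lies on the mounting face of the last link; the fingertips stand 173 mm ahead of it and the grasp point (between the pads) lies 155 mm ahead of it; z points along the fingers, y is the line along which they close (so a half turn about z gives the same grasp; the last joint's range is limited). The gripper opens to 85 mm and grips with 20 to 120 N. Pads are 22 mm wide; open, the fingers measure 114 mm over their backs; the gripper's body (76 mm by 85 mm) begins 54 mm behind the grasp point. The pads swing forward as they close: fully open they stand 13 mm farther back than shut.
Start: joints at [-1.317, 0.628, 0.038, 1.517, -0.027, 0.996, -0.02], TCP at [204.327, 617.063, 404.713] pointing down, gripper open.
Joint ranges: [-3.06, 3.06], [-0.37, 2.12], [-1.25, 1.32], [0.18, 2.47], [-1.1, 4.24], [0.23, 1.98], [-2.94, 2.94]. Speed limits (rad/s): [2.57, 2.57, 3.14, 3.14, 3.14, 3.14, 3.14].

### API

Orientations are given as [roll, pitch, yaw] about the fixed x, y, z axes, in that order (R = Rz(yaw) Ry(pitch) Rx(roll)).
In Python, from cell import * gives the robot as it stands. The module is installed in compiled form; this text tells all that it offers.
- The arm moves only by the tool jog_arm, never from a script. Its argument "steps" is a list of rows, each a list of 7 numbers: the opening, from -1 (shut) to 1 (fully open), so that 0 is half open, then the shift along the tool's x, y, z as a fraction of full scale, then the turn, a rotation vector about the tool's x, y, z as a fraction of full scale. A call has 1 to 10 rows; each row shifts and turns the commanded pose from where the row before left it, along the tool's axes as they then stand; what a row does not reach is not made up. Full scale, the value 1, is 500 mm for a shift and 2 rad for a turn. A row lasts 1/8 s, in which the tool goes at most 62.5 mm and 10.7 degrees, less where a joint would pass 70% of its speed; a pose out of reach is approached as far as the arm can. A call with a number of a shift or a turn outside -1 to 1 is refused whole. A call with a gripper value outside its range is refused whole. The fingers move at their own pace and stop on an object; the grip force is fixed at half the most. Time passes only in rows, so rows that do not move let the fingers close. It gives the time, the measured TCP pose, the force, the opening and the grip force at its end, in the units of the state.
- read_state(): the state, without advancing time (a new reading comes with each control period).
- get_image(name): name is "scene" or "side" or "wrist"; returns a dict with "pixels" (420x560x3 uint8, red, green, blue), "depth" (420x560 float32, mm along the optical axis (not along the pixel's ray), 0 where there is no reading), "vertical_fov" (degrees; the focal length in pixels is half the picture's height over the tangent of half this angle, whatever the lens; pixels are square), "cx", "cy" (the principal point, pixels), "k1" (the pictures are not rectified: a ray, as slopes to the right and down, at radius r is drawn at 1 + k1 r^2 times it, then the intrinsics apply), "R" (3x3) and "t" (3): a world point X has camera coordinates R X + t. Camera axes: x right, y down, z forward; pixel columns grow to the right and rows downward; lengths in mm; the calibration is good to about 2 mm. A picture is of the moment at which its call begins.
- finish_job(): hands the job in; it is judged then, once.
The state is a dict: "clock": time; "qpos": joint angles; "qd": joint speeds; "tau": joint torques, N m; "eef_pos": TCP position; "tool_rot": TCP orientation; "force": force on the tool from outside, world axes, zero at the start; "torque": the same for the moment, N m; "width": finger opening in mm; "gripper_force": force on a finger pad.
Only numpy, scipy, OpenCV 4.12 (cv2) and the standard library are available. Lean on these libraries where they do the work, as an engineer would, in place of code of your own. Each camera call takes 0.05 s, during which the arm holds its last target. There are 200 camera calls.

## Working session

There is one attempt and no reset: what is moved stays moved. The work goes in short steps, Python scripts to look and compute and a tool call to move; the robot and the scene stay as the last step left them, time stands still between calls to the robot, and variables do not carry over. Pictures are saved under pics/ and viewed, at most 10 in all, crops included, and the job is handed in when it is done.

Besides the shell and the picture viewer there is one more tool, called after "Emit:" in YAML: its name, and indented under it one key for each argument. jog_arm: Moves the arm, as the interface text tells. Shift numbers are shares of 500 mm and turn numbers shares of 2 rad, none past 1 either way. Its arguments: {"type":"object","properties":{"steps":{"type":"array"}},"required":["steps"]}

```bash
mkdir -p pics; cat > h.py <<'E'
from cell import *
import numpy as np, cv2
from scipy.spatial.transform import Rotation as Ro
def K(im):
    f=210/np.tan(np.radians(im["vertical_fov"])/2)
    return np.array([[f,0,im["cx"]],[0,f,im["cy"]],[0,0,1]]), np.array([im["k1"],0,0,0,0.])
def slope(im,px):
    k,d=K(im); return cv2.undistortPoints(np.array(px,float).reshape(-1,1,2),k,d).reshape(-1,2)
def ray(im,u,v):
    s=slope(im,[[u,v]])[0]; R=np.array(im["R"]);t=np.array(im["t"])
    return -R.T@t, R.T@np.array([*s,1])
def atz(im,u,v,z):
    c,d=ray(im,u,v); return c+d*(z-c[2])/d[2]
def cloud(im):
    v,u=np.mgrid[:420,:560]; s=slope(im,np.c_[u.ravel(),v.ravel()])
    D=im["depth"].ravel()[:,None].astype(float); P=np.c_[s,np.ones(len(s))]*D
    W=(P-np.array(im["t"]))@np.array(im["R"]); W[D[:,0]==0]=np.nan
    return W.reshape(420,560,3)
def proj(im,X):
    k,d=K(im); return cv2.projectPoints(np.array(X,float).reshape(-1,1,3),cv2.Rodrigues(np.array(im["R"]))[0],np.array(im["t"],float),k,d)[0].reshape(-1,2)
def save(px,n): cv2.imwrite("pics/"+n+".png",cv2.cvtColor(px,cv2.COLOR_RGB2BGR))
E
python3 - <<'E'
from h import *
import pickle
I={n:get_image(n) for n in("scene","side","wrist")}
pickle.dump(I,open("i0.pkl","wb"))
for n in I: print(n,I[n]["k1"],I[n]["vertical_fov"],-np.array(I[n]["R"]).T@np.array(I[n]["t"]))
save(I["scene"]["pixels"],"s0");save(I["side"]["pixels"],"d0")
s=read_state();print(s)
E
```

```text
scene -0.0023899599681343553 54.420974259117244 [112.74250053 765.6047396  922.39104861]
side 0.036624581890937834 43.248642934615695 [  555.98308395 -1075.24104453   701.120001  ]
wrist -0.09348717536065033 59.53714395832984 [130.74122543 641.58306592 374.19065922]
{'clock': 0.15, 'qpos': array([-1.31678808,  0.62911484,  0.03845021,  1.51809809, -0.02699182,
        0.99628818, -0.01997193]), 'qd': array([-0.00041725, -0.00299675,  0.00041768, -0.00160071, -0.00032176,
        0.00114178, -0.00058339]), 'tau': array([ 1.54223046e-03, -5.63804555e+01,  1.22787170e+00, -1.93655294e+01,
        1.11506929e-02,  7.37379247e-03, -1.54447736e-05]), 'eef_pos': array([204.2543116 , 616.85721814, 404.02526276]), 'tool_rot': array([-3.14020208e+00,  1.20465087e-05,  2.82181638e+00]), 'force': array([ 0.40824989,  0.58361519, -0.27624366]), 'torque': array([-0.00331312, -0.01865923,  0.0147431 ]), 'gripper_force': 0.0, 'width': 85.55272668736792}
```

View pics/s0.png

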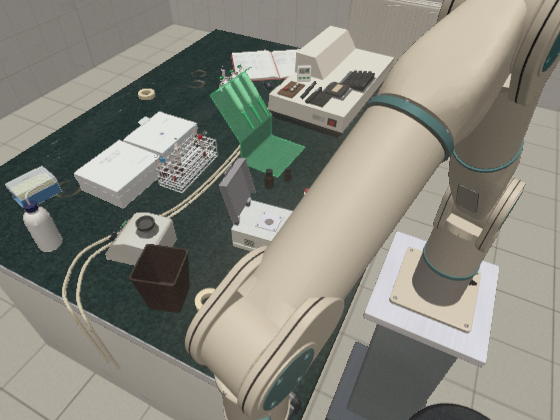

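View pics/d0.png

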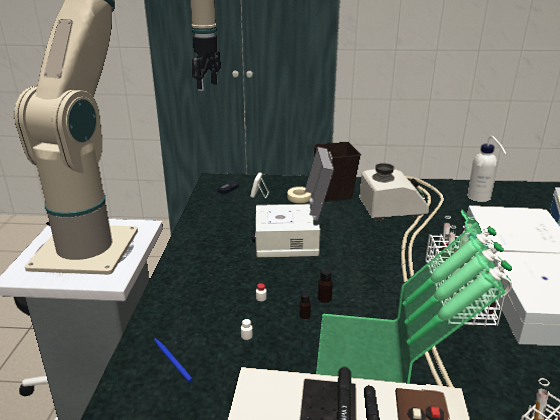

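The scene view shows the warmer at about (262,222) with its lid at (238,190), and two brown bottles at (268,178) and (288,174). In the side view the brown bottles are at (305,306), smaller, and (325,287), larger. The short vials are at (261,292), red cap, and (247,329), white. The warmer is at (287,230), its lid at (321,185), and the timer is probably the white object at (260,185). I choose the smaller bottle at (305,306) and will check it in a crop.

```bash
python3 - <<'E'
from h import *
import pickle
I=pickle.load(open("i0.pkl","rb"))
a=cv2.resize(I["side"]["pixels"][140:350,215:365],None,fx=2.8,fy=2.8,interpolation=cv2.INTER_CUBIC)
b=cv2.resize(I["scene"]["pixels"][145:265,210:315],None,fx=3.5,fy=3.5,interpolation=cv2.INTER_CUBIC)
c=np.zeros((588,800,3),np.uint8); c[:,:a.shape[1]]=a; c[:b.shape[0],425:425+b.shape[1]]=b[:, :375]
save(c,"c0")
for n in("side","scene"):
    W=cloud(I[n]); 
    # deck points
    m=(abs(W[...,2]-80)<3)&(W[...,0]>300)&(W[...,0]<800)&(abs(W[...,1])<500)
    ys,xs=np.nonzero(m); 
    k,l,st,ce=cv2.connectedComponentsWithStats(m.astype(np.uint8))
    for i in range(1,k):
        if st[i,4]>80: print(n,st[i],np.nanmean(W[l==i],0))
S=I["side"]
for u,v in((305,317),(325,300),(261,300),(247,338)): print(u,v,atz(S,u,v,0), cloud(S)[v-8,u])
E
```

```text
side [361 177  46  21  93] [738.61932093 206.81597457  80.28954519]
side [ 256  204   64   29 1431] [488.22741357  47.20622895  79.9485389 ]
scene [ 231  200   62   41 1307] [501.96566254  60.98278882  79.79157287]
305 317 [ 547.43111189 -221.20169049    0.        ] [ 547.1013567  -230.51130106   27.79314397]
325 300 [ 588.31910802 -162.4046966     0.        ] [ 587.16847414 -172.65406539   28.54729112]
261 300 [ 452.46949468 -172.39132975    0.        ] [ 452.90432845 -173.13927723   21.56400136]
247 338 [ 437.43732267 -291.72902101    0.        ] [ 438.35526928 -294.06783468   21.86253355]
```

View pics/c0.png

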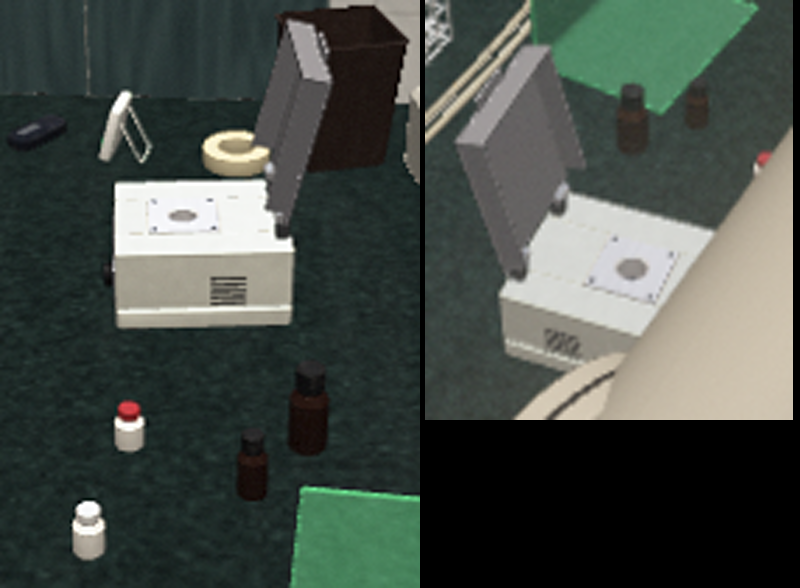

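The crop shows the smaller brown bottle at about side (305,316) and scene (287.7,170). The well is at side (280.4,216.8) and scene (269.1,221.6). The timer may be the white box on its stand or something hidden.

```bash
python3 - <<'E'
from h import *
import pickle
I=pickle.load(open("i0.pkl","rb")); S=I["side"];C=I["scene"]
print("well",atz(S,280.4,216.8,80),atz(C,269.1,221.6,80))
print("vialtop scene",atz(C,287.7,170,53),"side top",atz(S,305.2,140+433/2.8,53),"bot",atz(S,305,316.4,0))
for n in I:
    W=cloud(I[n])
    if n=="wrist": continue
    d=np.linalg.norm(W[...,:2]-[490,55],axis=2)
    m=(abs(W[...,2]-80)<2.5)&(d<120)
    r=cv2.minAreaRect(W[m][:,:2].astype(np.float32)); print(n,r, cv2.boxPoints(r).round())
    # lid
    m=(W[...,2]>108)&(d<190)&(W[...,2]<260)&(W[...,0]>480)
    P=W[m]; c=np.median(P,0)
    for _ in range(5):
        u,s,v=np.linalg.svd(P-c,full_matrices=False); nn=v[2]; e=abs((P-c)@nn); P=P[e<np.percentile(e,85)]; c=P.mean(0)
    print("lid n",nn,c,len(P),P[:,2].max(),"angle",np.arctan2(nn[2],np.hypot(*nn[:2])), np.abs((P-c)@nn).max(), np.arctan2(nn[1],nn[0]))
    # obstacles above 20mm
    m=(W[...,2]>12)&(W[...,0]>250)&(W[...,0]<800)&(abs(W[...,1])<350)
    k,l,st,ce=cv2.connectedComponentsWithStats(m.astype(np.uint8))
    for i in range(1,k):
        if st[i,4]>20: Q=W[l==i]; print(st[i],np.nanmin(Q,0).round(),np.nanmax(Q,0).round())
w=I["wrist"]; save(w["pixels"],"w0")
k=slope(S,[[321,215]])
E
```

```text
well [478.41609535  52.32154435  80.        ] [478.13296452  57.20807938  80.        ]
vialtop scene [ 543.58575101 -204.91665341   53.        ] side top [ 546.60267488 -217.08568444   53.        ] bot [ 547.37992858 -219.32179702    0.        ]
scene ((499.631103515625, 60.15885925292969), (139.1416015625, 131.36875915527344), 6.909546852111816) [[423. 117.]
 [438. -13.]
 [577.   3.]
 [561. 134.]]
lid n [-0.96759765 -0.12847378  0.21736897] [576.75835615  59.75436245 163.9410404 ] 594 241.160913180296 angle 0.21911817313083007 2.18410545637144 -3.0095887296613886
[ 218   88   75  163 4823] [ 437. -350.   12.] [800. 132. 241.]
[284 167   7  13  68] [ 538. -222.   12.] [ 560. -201.   56.]
[265 169   9  19 140] [ 574. -164.   12.] [ 599. -138.   74.]
[ 115  213   75   87 3359] [564. 187.  12.] [800. 350. 146.]
[195 288  20  20 162] [518. 287.  12.] [554. 350.  23.]
side ((492.7394104003906, 52.50783157348633), (147.319580078125, 135.4627227783203), 6.276347637176514) [[412. 112.]
 [427. -23.]
 [573.  -7.]
 [559. 128.]]
lid n [ 0.97363864  0.11123529 -0.19913438] [566.55475986  55.64571608 182.02302311] 513 236.17704821407017 angle -0.20047452870055904 5.636627983790407 0.11375378832555116
[ 252  147  109  110 5520] [411. -23.  12.] [683. 350. 240.]
[ 359  163   49   55 2090] [687. 178.  12.] [800. 322. 136.]
[251 173  16  23 141] [374. 295.  12.] [415. 350.  64.]
[218 186  14   6  51] [270. 322.  12.] [311. 349.  20.]
[ 398  248   63  113 2259] [ 717. -350.   12.] [ 800. -221.  226.]
[318 269  14  30 362] [ 572. -176.   12.] [ 600. -148.   74.]
[256 283  10  15 119] [ 441. -181.   12.] [ 461. -160.   37.]
[299 293  12  22 206] [ 535. -231.   12.] [ 557. -212.   56.]
[241 319  11  17 151] [ 426. -300.   12.] [ 446. -279.   39.]
```

```bash
cat > plan.py <<'E'
from h import *
def plan(tgt,yaw,n,grip=None,start=None):
    """tool-down rows from the measured pose to tgt/yaw in n rows"""
    s=read_state(); p=np.array(s["eef_pos"]) if start is None else np.array(start[0],float); R=Ro.from_euler("xyz",s["tool_rot"] if start is None else start[1])
    Rt=Ro.from_euler("xyz",[np.pi,0,yaw]); tgt=np.array(tgt,float)
    print("from",p.round(1),s["tool_rot"].round(4))
    for i in range(n):
        k=n-i
        d=np.round(R.inv().apply((tgt-p)/k)/500,3 if k>1 else 4)
        w=np.round((R.inv()*Rt).as_rotvec()/k/2,3 if k>1 else 4)
        print([*(d+0).tolist(),*(w+0).tolist()]); p=p+R.apply(d*500); R=R*Ro.from_rotvec(w*2)
    print("to",p.round(1),R.as_euler("xyz").round(3))
E
python3 -c "
from plan import *
plan([547,-218,330],1.19,20)"
```

```text
from [204.3 616.9 404. ] [-3.1402  0.      2.8218]
[-0.059, -0.068, 0.007, 0.0, 0.0, 0.041]
[-0.064, -0.063, 0.008, 0.0, 0.0, 0.041]
[-0.069, -0.058, 0.007, 0.0, 0.0, 0.041]
[-0.074, -0.052, 0.008, 0.0, 0.0, 0.041]
[-0.078, -0.046, 0.007, 0.0, 0.0, 0.041]
[-0.081, -0.039, 0.008, 0.0, 0.0, 0.041]
[-0.084, -0.033, 0.007, 0.0, 0.0, 0.041]
[-0.087, -0.026, 0.008, 0.0, 0.0, 0.041]
[-0.088, -0.018, 0.007, 0.0, 0.0, 0.041]
[-0.09, -0.011, 0.008, 0.0, 0.0, 0.041]
[-0.09, -0.004, 0.007, 0.0, 0.0, 0.041]
[-0.09, 0.004, 0.008, 0.0, 0.0, 0.041]
[-0.09, 0.011, 0.007, 0.0, 0.0, 0.04]
[-0.088, 0.018, 0.008, 0.0, 0.0, 0.041]
[-0.087, 0.025, 0.007, 0.0, 0.0, 0.04]
[-0.084, 0.032, 0.008, 0.0, 0.0, 0.041]
[-0.081, 0.039, 0.007, 0.0, 0.0, 0.04]
[-0.078, 0.045, 0.008, 0.0, 0.0, 0.041]
[-0.074, 0.052, 0.007, 0.0, 0.0, 0.04]
[-0.0705, 0.0574, 0.008, 0.0, 0.0007, 0.0409]
to [ 547. -218.  330.] [ 3.142 -0.     1.19 ]
```

Emit:
jog_arm:
  steps:
    - [1,-0.059,-0.068,0,0,0,0.041]
    - [1,-0.064,-0.063,0,0,0,0.041]
    - [1,-0.069,-0.058,0,0,0,0.041]
    - [1,-0.074,-0.052,0,0,0,0.041]
    - [1,-0.078,-0.046,0,0,0,0.041]
    - [1,-0.081,-0.039,0,0,0,0.041]
    - [1,-0.084,-0.033,0,0,0,0.041]
    - [1,-0.087,-0.026,0,0,0,0.041]
    - [1,-0.088,-0.018,0,0,0,0.041]
    - [1,-0.09,-0.011,0,0,0,0.041]

```text
clock: 1.4
eef_pos: [376.4, 198.5, 404.8]
tool_rot: [3.141, -0.0, 1.999]
force: [0.8, 0.8, -0.8]
width: 85.7
gripper_force: 0.0
```

Emit:
jog_arm:
  steps:
    - [1,-0.09,-0.004,0,0,0,0.041]
    - [1,-0.09,0.004,0.015,0,0,0.041]
    - [1,-0.09,0.011,0.015,0,0,0.04]
    - [1,-0.088,0.018,0.015,0,0,0.041]
    - [1,-0.087,0.025,0.02,0,0,0.04]
    - [1,-0.084,0.032,0.02,0,0,0.041]
    - [1,-0.081,0.039,0.02,0,0,0.04]
    - [1,-0.078,0.045,0.02,0,0,0.041]
    - [1,-0.074,0.052,0.02,0,0,0.04]
    - [0.2,-0.07,0.057,0,0,0,0.041]

```text
clock: 2.65
eef_pos: [547.1, -218.5, 331.1]
tool_rot: [-3.139, -0.0, 1.187]
force: [-0.1, 1.2, 0.3]
width: 69.9
gripper_force: 0.0
```

```bash
cat > look.py <<'E'
from h import *
import pickle,sys
I={n:get_image(n) for n in sys.argv[2:]}
pickle.dump(I,open(sys.argv[1]+".pkl","wb"))
for n in I: save(I[n]["pixels"],sys.argv[1]+n)
s=read_state(); print({k:np.round(s[k],3) for k in("clock","eef_pos","tool_rot","force","width")})
E
python3 look.py a wrist scene; python3 - <<'E'
from h import *
import pickle
I=pickle.load(open("a.pkl","rb"))
for n in I:
    W=cloud(I[n])
    m=(W[...,2]>12)&(W[...,2]<60)&(np.linalg.norm(W[...,:2]-[547,-215],axis=2)<45)
    k,l,st,ce=cv2.connectedComponentsWithStats(m.astype(np.uint8))
    for i in range(1,k):
        if st[i,4]>20:
            Q=W[l==i];T=Q[Q[:,2]>50]; print(n,st[i],np.nanmin(Q,0).round(),np.nanmax(Q,0).round(),"cap",len(T),T.mean(0) if len(T) else 0, (T.min(0)+T.max(0))/2 if len(T) else 0)
E
```

```text
{'clock': np.float64(2.75), 'eef_pos': array([ 547.388, -222.895,  332.142]), 'tool_rot': array([3.138, 0.005, 1.183]), 'force': array([-0.677, -0.842,  0.542]), 'width': np.float64(55.558)}
wrist [266 178  29  39 891] [ 536. -225.   12.] [ 559. -205.   56.] cap 416 [ 547.55787774 -215.48823562   53.87891502] [ 547.2611547  -215.7004093    53.13280208]
scene [284 167   7  13  68] [ 537. -223.   15.] [ 559. -202.   55.] cap 13 [ 548.03072987 -214.8852576    51.73165118] [ 547.4007936  -215.55477267   52.66167116]
```

View pics/awrist.png

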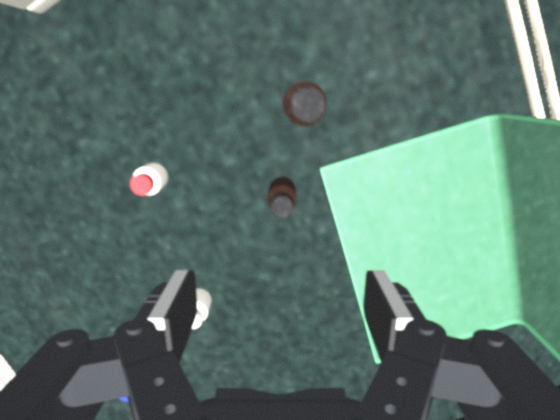

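The wrist view shows the small brown bottle between the fingers at (283,198) and the larger one at (305,103). The green stand is clear of the finger path. The cap measures (547.4,-215.6,53), which matches its given height.

Emit:
jog_arm:
  steps:
    - [0,0,0,0.05,0,0,0]
    - [0,0,0,0.05,0,0,0]
    - [0,0,0,0.05,0,0,0]
    - [0,0,0,0,0,0,0]
    - [0,0,0,0,0,0,0]

```text
clock: 3.38
eef_pos: [547.2, -217.4, 257.9]
tool_rot: [3.141, 0.0, 1.19]
force: [-0.5, -1.2, 0.9]
width: 42.3
gripper_force: 0.0
```

```bash
python3 -c "
from plan import *
I=get_image('wrist');W=cloud(I)
m=(W[...,2]>49)&(W[...,2]<60)&(np.linalg.norm(W[...,:2]-[547,-215],axis=2)<20)
Q=W[m];print(len(Q),Q.mean(0),(Q.min(0)+Q.max(0))/2)
plan([547.3,-216,192],1.19,3)"
```

```text
792 [ 547.83099946 -215.12280983   53.66565807] [ 547.50999222 -215.82441004   52.40152093]
from [ 547.3 -217.5  258.2] [ 3.14   -0.      1.1901]
[0.001, 0.0, 0.044, 0.0, 0.0, 0.0]
[0.001, -0.001, 0.044, 0.0, 0.0, 0.0]
[0.0007, -0.0003, 0.0444, 0.0008, 0.0, 0.0]
to [ 547.3 -216.   192. ] [-3.142 -0.     1.19 ]
```

Emit:
jog_arm:
  steps:
    - [0,0.001,0,0.044,0,0,0]
    - [0,0.001,-0.001,0.044,0,0,0]
    - [0,0.001,0,0.044,0,0,0]
    - [0,0,0,0,0,0,0]
    - [-1,0,0,0,0,0,0]
    - [-1,0,0,0,0,0,0]
    - [-1,0,0,0,0,0,0]
    - [-1,0,0,0,0,0,0]

```text
clock: 4.42
eef_pos: [547.6, -216.2, 192.8]
tool_rot: [3.139, -0.0, 1.19]
force: [-0.5, 1.5, 5.6]
width: 19.6
gripper_force: 58.9
```

Emit:
jog_arm:
  steps:
    - [-1,0,0,-0.05,0,0,0]
    - [-1,0,0,-0.09,0,0,0]
    - [-1,0,0,-0.09,0,0,0]
    - [-1,0,0,-0.06,0,0,0]
    - [-1,0,0,0,0,0,0]

```text
clock: 5.05
eef_pos: [547.7, -216.3, 339.1]
tool_rot: [3.136, -0.0, 1.19]
force: [-0.8, -0.2, -1.8]
width: 19.7
gripper_force: 58.9
```

```bash
python3 -c "
from plan import *
print(read_state()['width'],read_state()['force'])
plan([478,54,340],3.26,14)"
```

```text
19.726610485150932 [-0.8015707  -0.2247269  -1.76555813]
from [ 547.7 -216.3  339.1] [ 3.1357e+00 -3.0000e-04  1.1899e+00]
[0.032, -0.024, 0.0, 0.0, 0.0, -0.074]
[0.035, -0.019, 0.0, 0.0, 0.0, -0.074]
[0.038, -0.013, 0.0, 0.0, 0.0, -0.074]
[0.039, -0.007, 0.0, 0.0, 0.0, -0.074]
[0.04, -0.002, 0.0, 0.0, 0.0, -0.074]
[0.04, 0.004, 0.0, 0.0, 0.0, -0.074]
[0.038, 0.01, 0.0, 0.0, 0.0, -0.074]
[0.037, 0.016, -0.001, 0.0, 0.0, -0.074]
[0.034, 0.021, 0.0, 0.0, 0.001, -0.074]
[0.03, 0.026, 0.0, 0.0, 0.0, -0.074]
[0.026, 0.03, -0.001, 0.0, 0.001, -0.074]
[0.022, 0.033, 0.0, 0.0, 0.0, -0.074]
[0.017, 0.036, -0.001, 0.0, 0.001, -0.074]
[0.0108, 0.0385, 0.0, 0.0002, 0.0001, -0.073]
to [478.  54. 340.] [-3.142  0.    -3.023]
```

Emit:
jog_arm:
  steps:
    - [-1,0.032,-0.024,0,0,0,-0.074]
    - [-1,0.035,-0.019,0,0,0,-0.074]
    - [-1,0.038,-0.013,0,0,0,-0.074]
    - [-1,0.039,-0.007,0,0,0,-0.074]
    - [-1,0.04,-0.002,0,0,0,-0.074]
    - [-1,0.04,0.004,0,0,0,-0.074]
    - [-1,0.038,0.01,0,0,0,-0.074]
    - [-1,0.037,0.016,0,0,0,-0.074]
    - [-1,0.034,0.021,0,0,0,-0.074]
    - [-1,0.03,0.026,0,0,0,-0.074]

```text
clock: 6.3
eef_pos: [496.7, -21.8, 335.4]
tool_rot: [-3.141, -0.002, 2.675]
force: [-0.5, -0.1, -1.0]
width: 19.3
gripper_force: 58.9
```

Emit:
jog_arm:
  steps:
    - [-1,0.026,0.03,0,0,0,-0.074]
    - [-1,0.022,0.033,0,0,0,-0.074]
    - [-1,0.017,0.036,0,0,0,-0.074]
    - [-1,0.01,0.038,0,0,0,-0.073]
    - [-1,0,0,0,0,0,0]
    - [-1,0,0,0,0,0,0]

```text
clock: 7.05
eef_pos: [477.7, 53.3, 335.8]
tool_rot: [-3.141, -0.001, -3.027]
force: [-0.2, -1.1, -0.5]
width: 19.6
gripper_force: 58.9
```

```bash
python3 look.py b wrist side scene; python3 - <<'E'
from h import *
import pickle
I=pickle.load(open("b.pkl","rb"))
w=I["wrist"]; px=w["pixels"]; W=cloud(w)
print(proj(w,[[478,54,80]]))
c=np.zeros((420,790,3),np.uint8); c[:,:560]=px
a=cv2.resize(I["side"]["pixels"][120:250,245:322],None,fx=2.95,fy=3.2,interpolation=cv2.INTER_CUBIC); c[:416,562:562+a.shape[1]]=a[:416]
save(c,"b1")
E
```

```text
{'clock': np.float64(7.2), 'eef_pos': array([477.842,  53.269, 336.022]), 'tool_rot': array([-3.141, -0.   , -3.026]), 'force': array([0.037, 0.198, 0.64 ]), 'width': np.float64(19.349)}
[[280.25810179 219.36524291]]
```

View pics/b1.png

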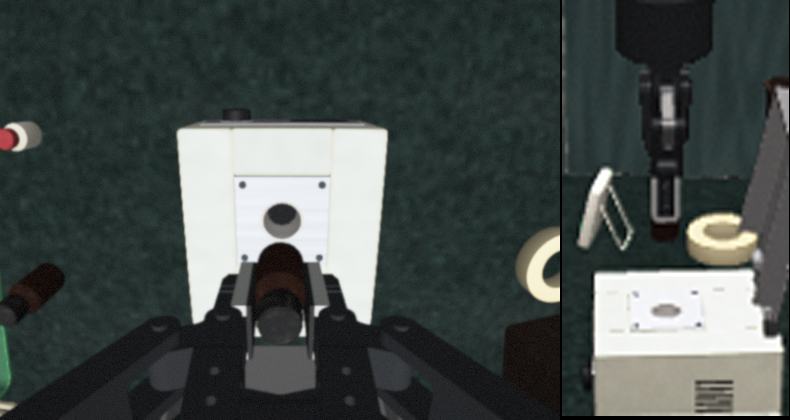

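The wrist view shows the well mouth at (282,221) and the held vial hanging straight, with its underside edge at about (280,242). Next I measure the well and how far the vial sticks out below the fingertips.

```bash
python3 - <<'E'
from h import *
import pickle
I=pickle.load(open("b.pkl","rb"))
w=I["wrist"]; W=cloud(w); px=w["pixels"].astype(int)
# plain ellipse of the hole: pixels lower than deck or dark inside the plate
P=atz(w,282,221,80); print("well",P)
g=px.sum(2); roi=np.zeros_like(g,bool); roi[195:243,255:310]=1
m=roi&(g<480)&(W[...,2]<100); k,l,st,ce=cv2.connectedComponentsWithStats(m.astype(np.uint8)); i=1+np.argmax(st[1:,4]); print(st[i],ce[i],atz(w,*ce[i],80))
print("plate corners screws",[atz(w,u,v,80).round(1) for u,v in((242,184),(322,184),(245,257),(321,257))])
print("well bottom z",np.nanmedian(W[225:232,275:290,2]), np.nanmedian(W[208:216,275:290,2]))
col=W[235:345:5,280]; print(col.round(0).tolist())
print("finger tip pts",W[262:270:2,237].round(0).tolist(),W[262:270:2,325].round(0).tolist())
S=I["side"];W=cloud(S)
m=(np.linalg.norm(W[...,:2]-[478,54],axis=2)<25)&(W[...,2]>110)&(W[...,2]<230);Q=W[m];b=S["pixels"][m]
for z in range(120,230,6):
    s=(Q[:,2]>=z)&(Q[:,2]<z+6)
    if s.any(): print(z,s.sum(),np.ptp(Q[s,0]).round(),Q[s,:2].mean(0).round(1),b[s].mean(0).round())
E
```

```text
well [478.98927578  55.25825162  80.        ]
[ 264  203   37   36 1013] [281.72260612 220.27147088] [478.5107127   55.02007278  80.        ]
plate corners screws [array([457.3,  27.2,  80. ]), array([451.5,  77.5,  80. ]), array([507.4,  33.5,  80. ]), array([501.5,  84.4,  80. ])]
well bottom z 59.822795378107706 59.707399339223315
[[492.0, 55.0, 73.0], [492.0, 56.0, 80.0], [467.0, 53.0, 148.0], [467.0, 53.0, 156.0], [467.0, 52.0, 161.0], [467.0, 53.0, 165.0], [467.0, 53.0, 170.0], [467.0, 53.0, 174.0], [468.0, 53.0, 178.0], [469.0, 53.0, 179.0], [470.0, 53.0, 180.0], [470.0, 53.0, 185.0], [469.0, 53.0, 190.0], [469.0, 53.0, 193.0], [469.0, 53.0, 196.0], [470.0, 53.0, 198.0], [473.0, 53.0, 197.0], [475.0, 53.0, 197.0], [478.0, 54.0, 196.0], [479.0, 54.0, 196.0], [481.0, 54.0, 197.0], [483.0, 54.0, 197.0]]
finger tip pts [[511.0, 28.0, 81.0], [512.0, 29.0, 83.0], [514.0, 29.0, 81.0], [516.0, 29.0, 80.0]] [[504.0, 87.0, 81.0], [506.0, 88.0, 82.0], [508.0, 88.0, 80.0], [509.0, 88.0, 81.0]]
138 2 5.0 [468.4  45.6] [23. 27. 26.]
144 21 19.0 [476.8  43.4] [22. 16. 13.]
150 19 19.0 [474.1  42.7] [21. 13. 10.]
156 10 19.0 [477.8  43.5] [22. 13. 10.]
162 20 21.0 [476.8  36.4] [95. 92. 90.]
168 15 21.0 [477.4  35.2] [80. 79. 79.]
174 18 21.0 [477.9  34.7] [67. 68. 68.]
180 19 21.0 [478.8  34.4] [78. 78. 78.]
186 16 21.0 [478.1  34.9] [71. 71. 72.]
192 12 21.0 [476.3  32.9] [80. 80. 80.]
198 3 9.0 [480.4  32.3] [41. 41. 41.]
204 4 3.0 [462.1  62.8] [25. 29. 29.]
222 1 0.0 [465.2  32.7] [26. 24. 28.]
```

The well centre is at (478.6,55.1), and its seat is at z≈60, 20 mm down. The vial top is 33 mm above the deck, within the given range. The vial axis is at about (477.9,53.2), with its underside at z=144 and the tips at 163.

```bash
python3 -c "
from plan import *
plan([478.7,55.1,278],-3.016,4)"
```

```text
from [477.8  53.3 336. ] [-3.1411e+00 -4.0000e-04 -3.0261e+00]
[-0.001, 0.001, 0.029, 0.0, 0.0, -0.001]
[0.0, 0.001, 0.029, 0.0, 0.0, -0.001]
[-0.001, 0.001, 0.029, 0.0, 0.0, -0.002]
[-0.0002, 0.0005, 0.029, -0.0003, -0.0002, -0.001]
to [478.7  55.1 278. ] [ 3.142  0.    -3.016]
```

Emit:
jog_arm:
  steps:
    - [-1,-0.001,0.001,0.029,0,0,-0.001]
    - [-1,0,0.001,0.029,0,0,-0.001]
    - [-1,-0.001,0.001,0.029,0,0,-0.002]
    - [-1,0,0.0005,0.029,0,0,-0.001]
    - [-1,0,0,0,0,0,0]
    - [-1,0,0,0,0,0,0]

```text
clock: 7.95
eef_pos: [478.6, 56.1, 278.2]
tool_rot: [3.142, 0.0, -3.013]
force: [-1.1, -0.8, 0.1]
width: 19.8
gripper_force: 58.9
```

```bash
python3 look.py c wrist side scene; python3 - <<'E'
from h import *
import pickle
I=pickle.load(open("c.pkl","rb"))
w=cv2.resize(I["wrist"]["pixels"][170:345,215:345],None,fx=3.2,fy=3.2,interpolation=cv2.INTER_CUBIC)
a=cv2.resize(I["side"]["pixels"][150:250,245:322],None,fx=4.5,fy=4.5,interpolation=cv2.INTER_CUBIC)
c=np.zeros((560,790,3),np.uint8); c[:w.shape[0],:w.shape[1]]=w; c[:450,420:766]=a[:,:346]
save(c,"c1")
E
```

```text
{'clock': np.float64(8.1), 'eef_pos': array([478.729,  56.065, 278.666]), 'tool_rot': array([ 3.142e+00,  1.000e-03, -3.013e+00]), 'force': array([ 0.37 ,  0.658, -1.442]), 'width': np.float64(19.454)}
```

View pics/c1.png

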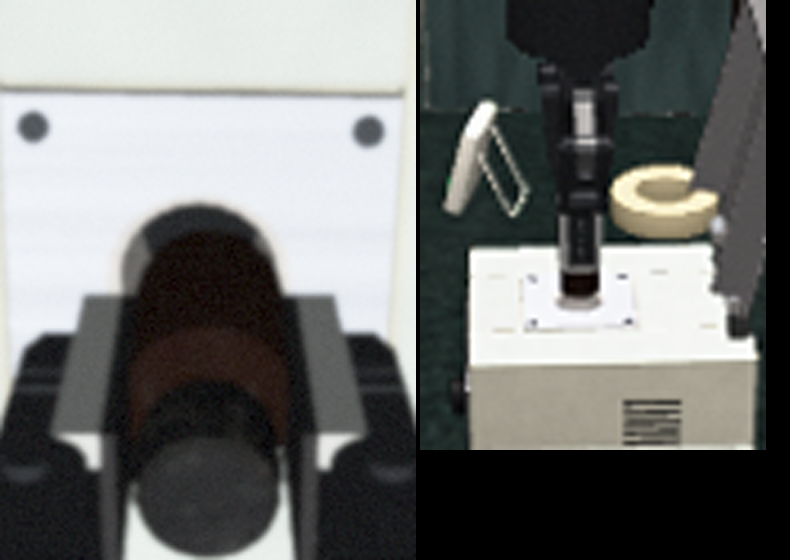

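The crop shows the vial just above the well and about 1 mm too far to +y: the well centre is at crop x 200 and the vial at 207. I check the x alignment by projection.

```bash
python3 - <<'E'
from h import *
import pickle
I=pickle.load(open("c.pkl","rb")); w=I["wrist"]
q=lambda X:((proj(w,X)-[215,170])*3.2).round()
d=np.array([.992,.125,0]);c=np.array([478.7,55.1,80])
print(q([c-14.5*d,c-12.5*d,c-11*d+[0,0,6.5],c+[0,0,0]]))
W=cloud(w); print(W[170+255//3:170+330//3:3,279].round(1).tolist())
E
```

```text
[[198. 187.]
 [198. 199.]
 [198. 224.]
 [198. 274.]]
[[468.2, 54.9, 102.2], [468.3, 54.9, 105.1], [467.9, 54.8, 108.9], [467.8, 54.8, 111.9], [467.7, 54.8, 114.8], [468.2, 54.9, 116.5], [468.0, 54.9, 119.5], [468.2, 54.9, 121.7], [469.2, 55.0, 122.2]]
```

Emit:
jog_arm:
  steps:
    - [-1,0,-0.002,0,0,0,0]
    - [-1,0,0,0.008,0,0,0]
    - [-1,0,0,0.008,0,0,0]
    - [-1,0,0,0.004,0,0,0]
    - [-1,0,0,0,0,0,0]

```text
clock: 8.72
eef_pos: [478.6, 55.1, 267.9]
tool_rot: [3.142, -0.001, -3.013]
force: [-0.3, -0.0, 0.3]
width: 19.7
gripper_force: 58.9
```

Emit:
jog_arm:
  steps:
    - [-1,0,0,0.006,0,0,0]
    - [-1,0,0,0.006,0,0,0]
    - [-1,0,0,0.006,0,0,0]
    - [-1,0,0,0,0,0,0]

```text
clock: 9.22
eef_pos: [478.5, 55.1, 258.9]
tool_rot: [3.142, -0.001, -3.013]
force: [-0.6, -0.6, -0.2]
width: 19.8
gripper_force: 58.9
```

Emit:
jog_arm:
  steps:
    - [-1,0,0,0.004,0,0,0]
    - [-1,0,0,0,0,0,0]
    - [-0.3,0,0,0,0,0,0]
    - [-0.2,0,0,0,0,0,0]
    - [-0.1,0,0,-0.02,0,0,0]
    - [-0.1,0,0,-0.05,0,0,0]
    - [-0.1,0,0,-0.06,0,0,0]
    - [-0.1,0,0,-0.05,0,0,0]
    - [-1,0,0,0,0,0,0]
    - [-1,0,0,0,0,0,0]

```text
clock: 10.48
eef_pos: [478.3, 55.0, 347.1]
tool_rot: [-3.142, -0.0, -3.013]
force: [-0.0, 0.5, 0.0]
width: 2.7
gripper_force: 0.0
```

```bash
python3 look.py d wrist side; python3 - <<'E'
from h import *
import pickle
I=pickle.load(open("d.pkl","rb")); w=I["wrist"]; W=cloud(w)
m=(W[...,2]>98)&(W[...,2]<122)&(np.linalg.norm(W[...,:2]-[478.6,55],axis=2)<16)
Q=W[m];print(len(Q),np.median(Q,0),np.percentile(Q[:,2],[5,50,95]),"mid",(Q.min(0)+Q.max(0))/2)
w_=cv2.resize(w["pixels"][150:400,190:370],None,fx=2.2,fy=2.2,interpolation=cv2.INTER_CUBIC)
a=cv2.resize(I["side"]["pixels"][120:250,245:335],None,fx=4,fy=4,interpolation=cv2.INTER_CUBIC)
c=np.zeros((560,780,3),np.uint8); c[:550,:396]=w_; c[:520,400:760]=a
save(c,"d1")
E
```

```text
{'clock': np.float64(10.575), 'eef_pos': array([478.266,  54.984, 346.481]), 'tool_rot': array([-3.142e+00, -2.000e-03, -3.013e+00]), 'force': array([-0.556,  0.497, -0.156]), 'width': np.float64(-0.14)}
694 [476.73034814  54.85770005 112.05346887] [101.61764642 112.05346887 113.24920743] mid [478.35593037  55.03265212 106.53055477]
```

View pics/d1.png

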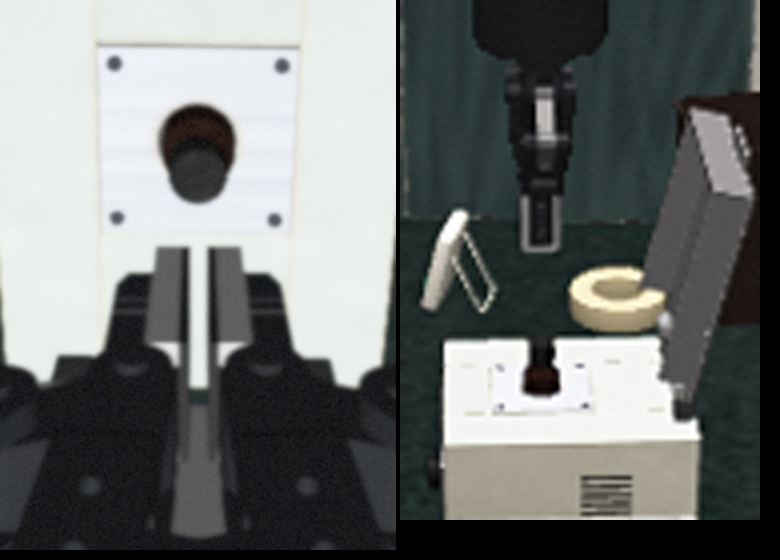

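The vial stands upright in the well with its cap centred at (478.4,55.0) and its top at z≈113, 33 mm above the deck. The fingers are shut above it, so I approach the cap.

Emit:
jog_arm:
  steps:
    - [-1,0,0,0.03,0,0,0]
    - [-1,0,0,0.03,0,0,0]
    - [-1,0,0,0.03,0,0,0]
    - [-1,0,0,0.014,0,0,0]
    - [-1,0,0,0,0,0,0]
    - [-1,0,0,0,0,0,0]

```text
clock: 11.32
eef_pos: [478.8, 55.1, 295.4]
tool_rot: [3.142, 0.0, -3.013]
force: [0.3, -0.1, 0.4]
width: -0.2
gripper_force: 0.0
```

Emit:
jog_arm:
  steps:
    - [-1,0,0,0.002,0,0,0]
    - [-1,0,0,0.002,0,0,0]
    - [-1,0,0,0.002,0,0,0]
    - [-1,0,0,0.002,0,0,0]
    - [-1,0,0,0,0,0,0]

```text
clock: 11.95
eef_pos: [478.6, 55.1, 291.1]
tool_rot: [3.142, -0.0, -3.013]
force: [-0.9, -0.3, 0.5]
width: 0.1
gripper_force: 0.0
```

Emit:
jog_arm:
  steps:
    - [-1,0,0,0.002,0,0,0]
    - [-1,0,0,0.002,0,0,0]
    - [-1,0,0,0.002,0,0,0]
    - [-1,0,0,0.002,0,0,0]
    - [-1,0,0,0,0,0,0]

```text
clock: 12.58
eef_pos: [478.6, 55.0, 287.1]
tool_rot: [3.142, -0.0, -3.013]
force: [-1.2, -0.2, 0.6]
width: 0.4
gripper_force: 0.0
```

Emit:
jog_arm:
  steps:
    - [-1,0,0,0.002,0,0,0]
    - [-1,0,0,0.002,0,0,0]
    - [-1,0,0,0,0,0,0]

```text
clock: 12.95
eef_pos: [478.6, 55.1, 285.1]
tool_rot: [3.142, -0.0, -3.013]
force: [-0.3, -0.3, 0.2]
width: 0.3
gripper_force: 0.0
```

Emit:
jog_arm:
  steps:
    - [-1,0,0,0.002,0,0,0]
    - [-1,0,0,0.002,0,0,0]
    - [-1,0,0,0,0,0,0]

```text
clock: 13.32
eef_pos: [478.7, 55.1, 283.4]
tool_rot: [3.142, 0.0, -3.013]
force: [-0.9, 0.5, 4.2]
width: 0.1
gripper_force: 2.2
```

Emit:
jog_arm:
  steps:
    - [-1,0,0,0.002,0,0,0]
    - [-1,0,0,0.002,0,0,0]
    - [-1,0,0,0,0,0,0]

```text
clock: 13.7
eef_pos: [478.7, 55.1, 281.1]
tool_rot: [3.142, 0.0, -3.013]
force: [-0.2, 0.1, 4.0]
width: 0.0
gripper_force: 1.8
```

Emit:
jog_arm:
  steps:
    - [-1,0,0,0.002,0,0,0]
    - [-1,0,0,0.002,0,0,0]
    - [-1,0,0,0.002,0,0,0]
    - [-1,0,0,0.002,0,0,0]
    - [-1,0,0,0.002,0,0,0]
    - [-1,0,0,0.002,0,0,0]
    - [-1,0,0,0.002,0,0,0]
    - [-1,0,0,0.002,0,0,0]
    - [-1,0,0,0,0,0,0]

```text
clock: 14.82
eef_pos: [478.6, 55.0, 273.0]
tool_rot: [-3.142, -0.0, -3.013]
force: [-0.3, 0.5, 3.2]
width: -0.1
gripper_force: 1.5
```

Emit:
jog_arm:
  steps:
    - [-1,0,0,0.001,0,0,0]
    - [-1,0,0,0.001,0,0,0]
    - [-1,0,0,0,0,0,0]

```text
clock: 15.2
eef_pos: [478.6, 55.0, 272.2]
tool_rot: [3.142, -0.0, -3.013]
force: [-1.3, 0.5, 4.2]
width: -0.1
gripper_force: 1.9
```

Emit:
jog_arm:
  steps:
    - [-1,0,0,0.001,0,0,0]
    - [-1,0,0,0.001,0,0,0]
    - [-1,0,0,0,0,0,0]

```text
clock: 15.58
eef_pos: [478.6, 55.1, 271.1]
tool_rot: [3.142, -0.0, -3.013]
force: [0.5, -0.1, 4.7]
width: -0.2
gripper_force: 2.0
```

Emit:
jog_arm:
  steps:
    - [-1,0,0,0.001,0,0,0]
    - [-1,0,0,0,0,0,0]

```text
clock: 15.82
eef_pos: [478.6, 55.1, 270.6]
tool_rot: [3.142, -0.0, -3.013]
force: [-0.1, 0.4, 4.8]
width: -0.1
gripper_force: 2.0
```

Emit:
jog_arm:
  steps:
    - [-1,0,0,0.001,0,0,0]
    - [-1,0,0,0,0,0,0]

```text
clock: 16.08
eef_pos: [478.7, 55.1, 270.3]
tool_rot: [-3.142, 0.0, -3.013]
force: [-0.3, 0.6, 5.3]
width: -0.2
gripper_force: 2.8
```

Emit:
jog_arm:
  steps:
    - [-1,0,0,0.001,0,0,0]
    - [-1,0,0,0,0,0,0]

```text
clock: 16.32
eef_pos: [478.8, 55.1, 270.2]
tool_rot: [-3.142, 0.001, -3.013]
force: [-0.4, -0.0, 10.5]
width: 0.0
gripper_force: 5.1
```

Emit:
jog_arm:
  steps:
    - [-1,0,0,0.0006,0,0,0]
    - [-1,0,0,0,0,0,0]

```text
clock: 16.58
eef_pos: [478.8, 55.1, 270.2]
tool_rot: [-3.142, 0.001, -3.013]
force: [-0.8, 0.1, 12.6]
width: 0.2
gripper_force: 6.5
```

Emit:
jog_arm:
  steps:
    - [-1,0,0,0.0003,0,0,0]
    - [-1,0,0,0,0,0,0]
    - [-1,0,0,0,0,0,0]
    - [-1,0,0,0,0,0,0]
    - [-1,0,0,0,0,0,0]

```text
clock: 17.2
eef_pos: [478.9, 55.1, 270.2]
tool_rot: [-3.142, 0.001, -3.013]
force: [-2.0, -0.3, 14.0]
width: -0.3
gripper_force: 7.2
```

The seat has bottomed: the position held at 270.2 while the force rose from 5 to 14 N, and I kept 14 N on for 0.6 s. Next I retract, pass over the lid and go behind it.

Emit:
jog_arm:
  steps:
    - [-1,0,0,-0.004,0,0,0]
    - [-1,0,0,-0.04,0,0,0]
    - [-1,0,0,-0.08,0,0,0]
    - [-1,0,0,-0.08,0,0,0]
    - [-1,0,0,-0.08,0,0,0]
    - [-1,0,0,-0.08,0,0,0]
    - [-1,0,0,0,0,0,0]

```text
clock: 18.08
eef_pos: [479.2, 55.1, 453.5]
tool_rot: [3.142, 0.005, -3.014]
force: [0.4, 0.4, -0.5]
width: 0.1
gripper_force: 0.0
```

```bash
python3 look.py e wrist side scene; python3 - <<'E'
from h import *
import pickle
I=pickle.load(open("e.pkl","rb")); d=np.array([.992,.125]);n=np.array([-.125,.992])
for k in I:
    W=cloud(I[k]); r=W[...,:2]-[478.6,55.1]; s=r@d; y=r@n
    if k=="wrist":
        m=(np.hypot(s,y)<10)&(W[...,2]>85)&(W[...,2]<130); print("cap",np.median(W[m],0),np.percentile(W[m][:,2],90))
    m=(W[...,2]>110)&(W[...,2]<260)&(s>45)&(s<180)&(abs(y)<75)
    print(k,m.sum())
    for z in range(110,250,10):
        q=m&(W[...,2]>=z)&(W[...,2]<z+10)
        if q.any(): print(z,q.sum(),np.percentile(s[q],[2,50,98]).round(),np.percentile(y[q],[2,98]).round())
E
```

```text
{'clock': np.float64(18.225), 'eef_pos': array([478.061,  54.875, 450.036]), 'tool_rot': array([-3.141e+00, -3.000e-03, -3.013e+00]), 'force': array([ 0.216, -0.164,  0.81 ]), 'width': np.float64(0.274)}
cap [477.61483605  54.94674461  97.57323635] 98.80911761449669
wrist 4827
110 599 [68. 85. 87.] [-60.  58.]
120 600 [65. 87. 89.] [-61.  59.]
130 656 [67. 89. 92.] [-61.  60.]
140 680 [70. 92. 94.] [-61.  60.]
150 741 [72. 94. 97.] [-61.  59.]
160 707 [74. 97. 99.] [-62.  60.]
170 331 [ 76.  97. 100.] [-62.  60.]
180 94 [78. 81. 87.] [-63.  60.]
190 2 [80. 80. 81.] [-58.  57.]
200 35 [106. 108. 109.] [-3.  4.]
210 67 [107. 109. 110.] [-3.  4.]
230 315 [ 92. 103. 114.] [-4.  5.]
side 1157
110 57 [63. 78. 85.] [-66.  62.]
120 78 [64. 76. 87.] [-67.  62.]
130 85 [66. 79. 89.] [-67.  60.]
140 88 [68. 80. 92.] [-66.  61.]
150 84 [70. 84. 94.] [-67.  61.]
160 92 [73. 86. 97.] [-67.  61.]
170 86 [76. 88. 99.] [-66.  63.]
180 92 [ 78.  90. 101.] [-67.  62.]
190 77 [ 80.  92. 102.] [-66.  61.]
200 72 [ 82.  93. 106.] [-66.  61.]
210 65 [ 84.  94. 109.] [-68.  61.]
220 65 [ 88. 101. 113.] [-67.  60.]
230 212 [ 90. 101. 113.] [-65.  56.]
240 4 [112. 113. 114.] [-27.   5.]
scene 1330
110 77 [67. 86. 89.] [-60.  63.]
120 93 [67. 88. 91.] [-62.  63.]
130 97 [70. 90. 94.] [-62.  63.]
140 102 [71. 93. 96.] [-61.  64.]
150 99 [74. 95. 98.] [-61.  63.]
160 95 [ 77.  98. 100.] [-61.  63.]
170 114 [ 79. 100. 103.] [-62.  63.]
180 102 [ 81. 102. 106.] [-61.  64.]
190 109 [ 83. 105. 108.] [-62.  64.]
200 83 [ 86. 106. 110.] [-61.  64.]
210 38 [ 87.  97. 113.] [-62.  64.]
220 69 [ 91. 109. 117.] [-62.  64.]
230 251 [ 93. 104. 118.] [-59.  61.]
240 1 [118. 118. 118.] [-4. -4.]
```

The cap top is now at z≈98.5 (it sank about 15 mm) and 18 mm over the deck, as expected for bottomed. The lid's rear edge is at s≈115 mm behind the well axis, z 232–241. I move over it and down behind it.

Emit:
jog_arm:
  steps:
    - [-1,-0.03,0,0,0,0,0]
    - [-1,-0.06,0,0,0,0,0]
    - [-1,-0.06,0,0,0,0,0]
    - [-1,-0.06,0,0,0,0,0]
    - [-1,-0.06,0,0,0,0,0]
    - [-1,-0.03,0,0,0,0,0]
    - [-1,0,0,0,0,0,0]

```text
clock: 19.1
eef_pos: [628.6, 74.4, 449.2]
tool_rot: [3.142, -0.002, -3.013]
force: [-0.9, 0.4, -0.9]
width: -0.6
gripper_force: 0.0
```

Emit:
jog_arm:
  steps:
    - [-1,0,0,0.04,0,0,0]
    - [-1,0,0,0.06,0,0,0]
    - [-1,0,0,0.04,0,0,0]
    - [-1,0,0,0,0,0,0]
    - [-1,0,0,0,0,0,0]

```text
clock: 19.73
eef_pos: [627.6, 74.3, 381.9]
tool_rot: [3.141, 0.001, -3.013]
force: [0.1, 0.7, 0.4]
width: -0.0
gripper_force: 0.0
```

```bash
python3 look.py f side scene; python3 - <<'E'
from h import *
import pickle
I=pickle.load(open("f.pkl","rb"))
s=read_state(); r=s["eef_pos"][:2]-np.array([478.6,55.1]); print("s",r@[.992,.125],"y",r@[-.125,.992])
a=cv2.resize(I["side"]["pixels"][100:260,240:380],None,fx=2.8,fy=2.8,interpolation=cv2.INTER_CUBIC)
b=cv2.resize(I["scene"]["pixels"][110:270,190:330],None,fx=2.8,fy=2.8,interpolation=cv2.INTER_CUBIC)
save(np.hstack([a,b]),"f1")
E
```

```text
{'clock': np.float64(19.825), 'eef_pos': array([627.702,  74.289, 382.363]), 'tool_rot': array([ 3.142e+00,  2.000e-03, -3.013e+00]), 'force': array([-0.06 ,  0.68 ,  0.064]), 'width': np.float64(-0.121)}
s 150.3079612339891 y 0.39791101074938534
```

View pics/f1.png

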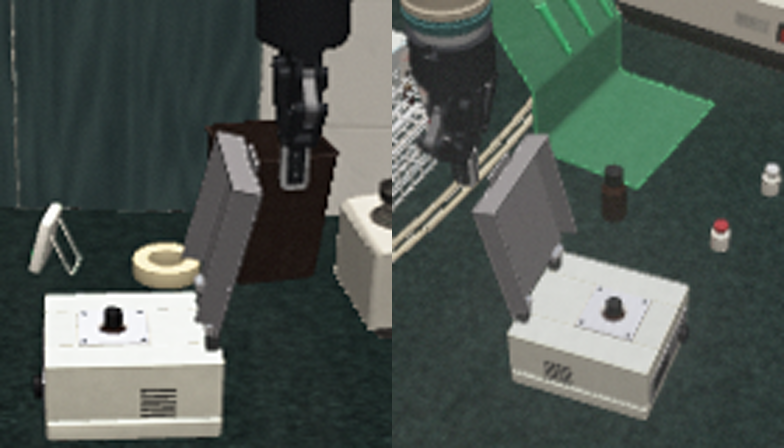

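The pictures show the fingers behind the lid's edge, with the vial seated in the well. I push towards the robot.

Emit:
jog_arm:
  steps:
    - [-1,0.01,0,0,0,0,0]
    - [-1,0.01,0,0,0,0,0]
    - [-1,0.006,0,0,0,0,0]
    - [-1,0.006,0,0,0,0,0]
    - [-1,0.006,0,0,0,0,0]
    - [-1,0.006,0,0,0,0,0]
    - [-1,0.006,0,0,0,0,0]

```text
clock: 20.7
eef_pos: [602.7, 71.1, 381.5]
tool_rot: [3.141, 0.001, -3.013]
force: [0.3, 0.8, 0.2]
width: -0.1
gripper_force: 0.4
```

Emit:
jog_arm:
  steps:
    - [-1,0.006,0,0,0,0,0]
    - [-1,0.006,0,0,0,0,0]
    - [-1,0.006,0,0,0,0,0]
    - [-1,0.006,0,0,0,0,0]
    - [-1,0.006,0,0,0,0,0]
    - [-1,0.006,0,0,0,0,0]

```text
clock: 21.45
eef_pos: [584.5, 68.7, 381.2]
tool_rot: [3.142, -0.0, -3.013]
force: [1.1, 0.4, -0.2]
width: 0.1
gripper_force: 0.3
```

```bash
cat > lid.py <<'E'
from h import *
d=np.array([.992,.125]);n=np.array([-.125,.992])
st=read_state(); r=st["eef_pos"][:2]-np.array([478.6,55.1]); print("axis s",r@d,st["force"].round(1))
for k in("side","scene"):
    W=cloud(get_image(k)); r=W[...,:2]-[478.6,55.1]; s=r@d; y=r@n
    # near side face of the plate at the outboard rim: back-most s per height
    m=(W[...,2]>105)&(W[...,2]<246)&(s>-80)&(s<130)&(abs(y)>25)&(abs(y)<68)
    h=[(z+4,np.percentile(s[q],97).round(1)) for z in range(106,246,8) for q in [m&(W[...,2]>=z)&(W[...,2]<z+8)] if q.sum()>8]
    if len(h)>3:
        a=np.array(h); p=np.polyfit(a[:,0],a[:,1],1); print(k,"angle",np.pi/2+np.arctan(p[0]),"zmax",W[m][:,2].max(),a[-1])
    else: print(k,h)
E
python3 lid.py
```

```text
axis s 106.76926259104914 [ 1.1  0.4 -0.2]
side angle 1.6552457317416844 zmax 241.26017373023592 [238.  90.]
scene angle 1.6498286702879963 zmax 238.31787136322953 [238.   93.1]
```

Emit:
jog_arm:
  steps:
    - [-1,0.006,0,0,0,0,0]
    - [-1,0.006,0,0,0,0,0]
    - [-1,0.006,0,0,0,0,0]
    - [-1,0.006,0,0,0,0,0]
    - [-1,0.006,0,0,0,0,0]
    - [-1,0.006,0,0,0,0,0]
    - [-1,0.006,0,0,0,0,0]
    - [-1,0.006,0,0,0,0,0]
    - [-1,0.006,0,0,0,0,0]

```text
clock: 22.68
eef_pos: [557.7, 65.2, 381.1]
tool_rot: [-3.142, -0.0, -3.013]
force: [0.5, 0.2, 0.2]
width: -0.0
gripper_force: 0.1
```

```bash
python3 lid.py
```

```text
axis s 79.7580944965055 [0.5 0.2 0.2]
side angle 1.418689907510542 zmax 240.39297663171916 [230.   61.4]
scene angle 1.4271539984279191 zmax 235.58814956641194 [238.  64.]
```

Emit:
jog_arm:
  steps:
    - [-1,0.005,0,0,0,0,0]
    - [-1,0.005,0,0,0,0,0]
    - [-1,0.005,0,0,0,0,0]
    - [-1,0.005,0,0,0,0,0]
    - [-1,0,0,0,0,0,0]
    - [-1,0,0,0,0,0,0]

```text
clock: 23.52
eef_pos: [548.1, 64.0, 381.2]
tool_rot: [3.142, -0.0, -3.013]
force: [0.1, -0.9, -0.6]
width: -0.3
gripper_force: 0.0
```

```bash
python3 lid.py
```

```text
axis s 70.0497795060564 [ 0.1 -0.9 -0.6]
side angle 1.3107546424413978 zmax 234.63671782819503 [230.   48.9]
scene angle 1.3212381696194042 zmax 234.77973930801576 [230.   52.5]
```

Emit:
jog_arm:
  steps:
    - [-1,0.005,0,0,0,0,0]
    - [-1,0.005,0,0,0,0,0]
    - [-1,0,0,0,0,0,0]
    - [-1,0,0,0,0,0,0]
    - [-1,0,0,0,0,0,0]

```text
clock: 24.25
eef_pos: [543.2, 63.4, 381.3]
tool_rot: [3.142, 0.0, -3.013]
force: [-0.1, -0.4, -0.4]
width: 0.2
gripper_force: 0.0
```

```bash
python3 lid.py
```

```text
axis s 65.08402390959964 [-0.1 -0.4 -0.4]
side angle 1.1109057445752257 zmax 225.96865892498272 [222.  25.]
scene angle 1.0597983735691776 zmax 223.7457984513012 [222.  21.]
```

The lid has left the finger and is falling by itself. I hold still.

Emit:
jog_arm:
  steps:
    - [-1,0,0,0,0,0,0]
    - [-1,0,0,0,0,0,0]
    - [-1,0,0,0,0,0,0]
    - [-1,0,0,0,0,0,0]
    - [-1,0,0,0,0,0,0]
    - [-1,0,0,0,0,0,0]
    - [-1,0,0,0,0,0,0]
    - [-1,0,0,0,0,0,0]
    - [-1,0,0,0,0,0,0]
    - [-1,0,0,0,0,0,0]

```text
clock: 25.6
eef_pos: [543.1, 63.4, 381.2]
tool_rot: [3.142, -0.0, -3.013]
force: [-0.5, 0.1, 0.8]
width: 0.1
gripper_force: 0.0
```

Emit:
jog_arm:
  steps:
    - [-1,0,0,-0.03,0,0,0]
    - [-1,0,0,-0.05,0,0,0]
    - [-1,0,0,-0.05,0,0,0]
    - [-1,0,0,0,0,0,0]
    - [-1,0,0,0,0,0,0]
    - [-1,0,0,0,0,0,0]

```text
clock: 26.35
eef_pos: [542.8, 63.3, 445.4]
tool_rot: [-3.142, -0.002, -3.013]
force: [0.2, -0.2, 0.9]
width: -0.1
gripper_force: 0.0
```

```bash
python3 look.py g side; python3 - <<'E'
from h import *
import pickle
I=pickle.load(open("g.pkl","rb"))
W=cloud(I["side"]); r=W[...,:2]-[478.6,55.1]; s=r@[.992,.125]; y=r@[-.125,.992]
for a in range(-70,80,20):
    q=(abs(s-a)<6)&(abs(y)<50)&(W[...,2]>85)&(W[...,2]<200); print(a,q.sum(),np.median(W[...,2][q]).round(1) if q.any() else "")
save(cv2.resize(I["side"]["pixels"][100:350,200:400],None,fx=2.4,fy=2.4),"g1")
E
```

```text
{'clock': np.float64(26.4), 'eef_pos': array([542.857,  63.295, 445.409]), 'tool_rot': array([-3.142e+00, -2.000e-03, -3.013e+00]), 'force': array([ 0.615, -0.942,  1.242]), 'width': np.float64(0.093)}
-70 16 104.6
-50 95 104.6
-30 93 104.9
-10 93 105.6
10 93 105.7
30 98 105.5
50 98 105.0
70 100 105.7
```

View pics/g1.png

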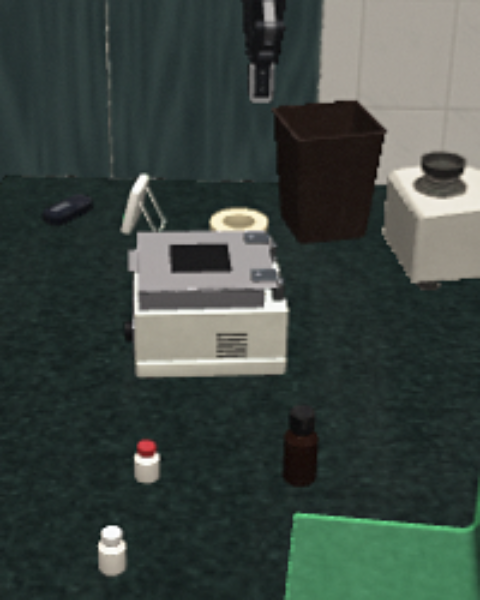

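The lid is shut and level: its top is at about 105 mm all along. The bystanders have not moved and the arm is clear.

```bash
python3 -c "
from cell import *
print(finish_job())"
```

```text
the job is handed in; nothing more can be done
None
```

The tall vial is bottomed in the warmer's well (held at about 14 N for about 0.6 s), the lid fell shut on its own after being tipped past upright, the short vials and timer were not touched, and the job is handed in at about 26 s.

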